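Reset the air-pump controller through its shuttered well

ROBOT

A 6-joint arm with a two-finger parallel gripper is mounted at the origin on a cart in front of the work surface, level with it; the furniture and walls round the work are solid. World frame = base frame: x ahead of the robot, y to its left, z up, the work surface at z = 0. Lengths are in m, angles in rad, forces in N, time in s.
With the tool pointing down it reaches from about 0.35 to 0.775 m from the base axis. Payload 5.5 kg.
Tool frame: the origin (TCP) lies at the very end of the fingers, on their centre line; the grasp point (between the pads) lies behind it (env.hold_point_z is the z of the grasp point in the tool frame, in m); z points along the fingers, y is the line along which they close (so a half turn about z gives the same grasp; the last joint's range is limited). The gripper opens to 85 mm and grips with 20 to 120 N. Pads are 22 mm wide; open, the fingers measure 114 mm over their backs; the gripper's body (76 mm by 85 mm) begins 54 mm behind the grasp point. The pads swing forward as they close: fully open they stand 13 mm farther back than shut.
Start: joints at [0.986, 0.313, 0.046, 1.304, 0, 1.431], TCP at [0.247, 0.519, 0.231] pointing down, gripper open.
Joint ranges: [-2.76, 2.76], [-0.86, 1.69], [-1.03, 1.26], [-2.2, 2.34], [-1.47, 1.5], [-3.14, 3.14]. Speed limits (rad/s): [2.57, 2.57, 3.14, 3.14, 3.14, 3.14].

INTERFACE

Orientations are given as a unit quaternion [w, x, y, z].
In Python, from workcell import env gives the robot as it stands.
- The arm moves only by the tool arm_command, never from a script. Its argument "rows" is a list of rows, each an object with "delta_pos": the shift along the tool's x, y, z scaled (see below), a list of three; "rot": the turn, a rotation vector about the tool's x, y, z scaled (see below), a list of three; "fingers": the closure, from 0 (fully open) to 1 (shut). A call has 1 to 20 rows; each row shifts and turns the commanded pose from where the row before left it, along the tool's axes as they then stand; what a row does not reach is not made up. The controller multiplies each number of a shift by 0.02 m and each number of a turn by 360 degrees. A row lasts 1/10 s, in which the tool goes at most 50 mm and 8.59 degrees, less where a joint would pass 70% of its speed; a pose out of reach is approached as far as the arm can. A call with a number of a shift or a turn outside -1 to 1 is refused whole. A call with a gripper value outside its range is refused whole. The fingers move at their own pace and stop on an object; "squeeze" is the grip in N (left out, the last holds). Time passes only in rows, so rows that do not move let the fingers close. It gives the time, the measured TCP pose, the force and the opening at its end, in the units of the state.
- env.get_state(): the state, without advancing time (a new reading comes with each control period).
- env.read_camera(name): name is "scene" or "top" or "wrist"; returns (picture, depth): 384x512x3 uint8, blue, green, red; 384x512 float32, m along the optical axis (not along the pixel's ray), 0 where there is no reading.
- env.get_calibration(name): a dict with "mtx" (3x3 intrinsics, pixels), "R" (3x3) and "t" (3): a world point X has camera coordinates R X + t. Camera axes: x right, y down, z forward; pixel columns grow to the right and rows downward; lengths in m; the calibration is good to about 2 mm. The wrist camera is an equidistant fisheye: a pixel r from the principal point sees the ray r / f radians off the axis. A picture is of the moment at which its call begins: read the wrist's pose just before it. get_calibration takes no time and is no camera call; for the wrist camera it gives the pose at the moment of the call.
- env.hand_in(): hands the job in, once; it reports no verdict.
The state is a dict: "clock": time; "joint_pos": joint angles; "qvel": joint speeds; "tau": joint torques, N m; "tcp_pos": TCP position; "orientation": TCP orientation; "wrist_force": force on the tool from outside, world axes, zero at the start; "ft_torque": the same for the moment, N m; "finger_gap": finger opening in m.
Only numpy, scipy, OpenCV 4.12 (cv2) and the standard library are available. Lean on these libraries where they do the work, as an engineer would, in place of code of your own. Each camera call takes 0.05 s, during which the arm holds its last target. There are 200 camera calls.

TASK

Reset the air-pump controller, the grey box with the steel shutter on top: with the fingertips push its shutter fully open by the tab, press the key at the bottom of the well all the way down, let it spring back up, and push the shutter fully shut again. Lift nothing, do not shove or tip either box, and leave the key of the other box and the things lying around alone.

Things in the scene. Friction and masses are not known exactly. Their poses are not given: they have to be found in the camera images.
- controller: Air-pump controller: grey box WITH steel shutter and two rails on top, 130 (x) x 144 (y) x 60 mm high, 1.6 kg, loose. Origin: centre of underside; z up, -x the front (edge with display), +y its left. A square well, 44 x 44 mm, sinks 26 mm into its top at x +18, y -30 mm, under the shutter. Rails along y, 7 mm high, 6 wide, 31 mm either side of the well's centre.
- well_mouth (a point): Centre of the mouth of the controller's well, level with the box's top, 60 mm over the bench; axes as the box's.
- shutter (a joint): Slide of the steel shutter along the controller's +y: 0 = shut, 0.056 m = fully open (stop). Starts 0 to 10 mm ajar, stays where it is left, slides with about 1.2 N. The plate is 54 (x) x 52 (y) x 4 mm, its top 4.5 mm above the box's top; centred over the well when shut, so from 0.048 on the well is quite clear.
- tab_top (a point): Top centre of the upright push tab on the middle of the shutter (moves with it): tab 36 mm along x, 8 mm thick along y, standing 15 mm above the plate; this point is 19.5 mm above the box's top. Push on its flat sides.
- reset_key (a joint): Travel of the sprung key in the controller's well, straight down: 0 = up, 0.005 m = bottomed. About 2 N starts it, 5 N bottoms it; it springs back when let go.
- reset_key_top (a point): Centre of the round key's top face, 26 mm across: in the middle of the well, 18 mm below the box's top when up. Moves with the key.
- open_box: The other grey box: the same housing with the same well and key, but NO shutter and no rails (its well lies open). 130 (x) x 144 (y) x 60 mm high, 1.6 kg, loose. Origin: centre of underside; z up, -x the front (edge with display), +y its left.
- other_key (a joint): Travel of the key in the other box: 0 = up, 0.005 m = bottomed. Not to be pressed.
- vial: Bystander: 27 mm vial, 68 mm tall, standing. Origin: centre of its underside.
- reagent: Bystander: 30 mm dropper bottle, 85 mm tall, standing. Origin: centre of its underside.
- ph_meter: Bystander: yellow pen meter, 149 mm long, lying. Origin: centre of its underside.
- pen: Bystander: marker pen, 135 mm long, lying. Origin: centre of its underside.
- tape: Bystander: roll of tape, 104 mm across, 25 mm high, lying flat. Origin: centre of its underside.
- airstone: Bystander: blue air stone, 58 mm long, lying. Origin: centre of its underside.
- clamp_stand: Fixed equipment to keep the arm clear of: lab stand behind on the left. Base 155 x 100 x 14 mm; thin rod 0.42 m high, 60 mm behind the origin; a clamp at about 0.25 m height juts from the rod towards the robot to 90 mm in front of the origin (centre of the base's underside).

How it is judged:
By the outcome, as a careful person would: the job done as asked, in the order asked, and still so for the second after the job is handed in, with the robot touching nothing.
It also fails if it takes over 46 s, if anything falls off the work surface, if the arm or the gripper's body presses on something with over 40 N, if the wrist force passes 120 N, or if a joint passes its speed limit or range.

## Working session

There is one attempt and no reset: what is moved stays moved. The work goes in short steps, Python scripts to look and compute and a tool call to move; the robot and the scene stay as the last step left them, time stands still between calls to the robot, and variables do not carry over. Pictures are saved under pics/ and viewed, on a budget of 10 in all, crops included, one or two more only if the job needs it, and the job is handed in when it is done.

Besides the shell and the picture viewer there is one more tool, called after "Emit:" as name(argument=value, ...) on one line, values as JSON. arm_command: Moves the arm, as the interface text tells. Shifts and turns lie within -1 to 1; 1 stands for 0.02 m of shift or 360 degrees of turn. Its arguments: {"type":"object","properties":{"rows":{"type":"array","items":{"type":"object","properties":{"delta_pos":{"type":"array","items":{"type":"number","minimum":-1,"maximum":1}},"rot":{"type":"array","items":{"type":"number","minimum":-1,"maximum":1}},"fingers":{"type":"number"}}}},"squeeze":{"type":"number"}},"required":["rows"]}

```bash
mkdir -p pics
cat > h.py <<'E'
import numpy as np, cv2
from workcell import env
def cloud(n):
    im,d=env.read_camera(n); c=env.get_calibration(n); K=c["mtx"];R=np.array(c["R"]);t=np.array(c["t"])
    v,u=np.mgrid[:d.shape[0],:d.shape[1]]
    P=np.stack([(u-K[0][2])/K[0][0]*d,(v-K[1][2])/K[1][1]*d,d],-1)
    W=(P-t)@R
    W[d==0]=np.nan
    return im,d,W
E
python3 - <<'E'
from h import *
for n in("top","scene"):
    im,d,W=cloud(n); cv2.imwrite(f"pics/{n}1.png",im); np.save(n,W); cv2.imwrite(f"{n}.png",im)
    print(n,env.get_calibration(n))
s=env.get_state();print(s); print(env.hold_point_z)
E
```

```text
top {'mtx': array([[441.52601329,   0.        , 257.82889418],
       [  0.        , 441.52601329, 185.25429692],
       [  0.        ,   0.        ,   1.        ]]), 'R': array([[ 1.92050398e-03, -9.99945466e-01, -1.02653180e-02],
       [-9.95972081e-01, -9.92450503e-04, -8.96583980e-02],
       [ 8.96433207e-02,  1.03961594e-02, -9.95919673e-01]]), 't': array([0.00594129, 0.56754217, 1.3832404 ])}
scene {'mtx': array([[369.58004376,   0.        , 264.2702063 ],
       [  0.        , 369.58004376, 193.7016251 ],
       [  0.        ,   0.        ,   1.        ]]), 'R': array([[ 0.49143028, -0.87063725, -0.02206947],
       [-0.57751695, -0.30680167, -0.75653612],
       [ 0.65189758,  0.38453026, -0.6535794 ]]), 't': array([-0.2496136 ,  0.37056984,  0.58745926])}
{'clock': 0.1, 'joint_pos': array([9.86366326e-01, 3.13934522e-01, 4.50927674e-02, 1.30358700e+00,
       1.01689498e-05, 1.43115901e+00]), 'qvel': array([ 0.00068144, -0.00179058,  0.00300914,  0.00066113, -0.00061992,
        0.0001773 ]), 'tau': array([ 1.66418453e-03, -4.81726313e+01,  2.99243081e+01,  1.27702503e-02,
       -1.64863877e-04, -1.45848611e-05]), 'tcp_pos': array([0.24718086, 0.51866232, 0.23049286]), 'orientation': array([-2.93839659e-04,  2.20567507e-01,  9.75371370e-01, -7.61506831e-04]), 'wrist_force': array([ 0.48785921, -0.34149699, -0.13942333]), 'ft_torque': array([-0.02531832, -0.04000918,  0.00291161]), 'finger_gap': 0.08525348792652639}
-0.0187
```

View pics/top1.png

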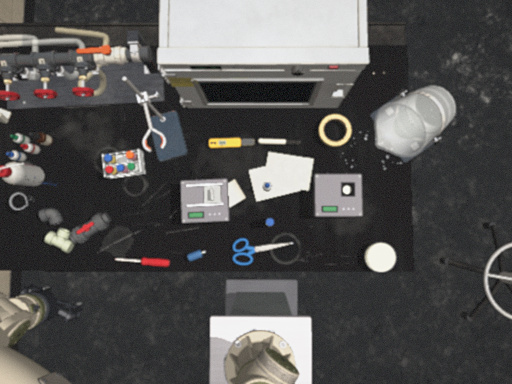

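View pics/scene1.png

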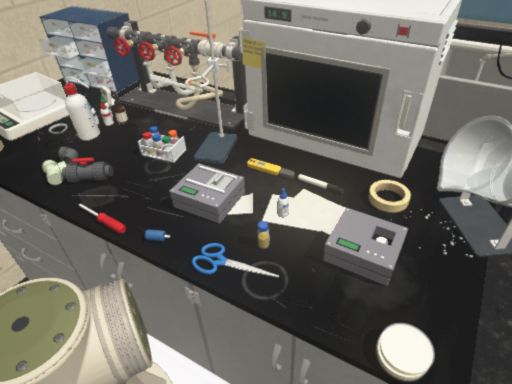

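The top view shows the controller at about (205,200) px with its display towards the robot. The open box is at about (338,195), and the clamp stand is behind the controller at about (165,130). Next I'll measure the controller.

Run:
```python
from h import *
W=np.load("top.npy"); im=cv2.imread("top.png")
sub=np.zeros(W.shape[:2],bool); sub[170:235,170:240]=1
z=W[...,2]
m=sub&(z>.045)&(z<.09)
p=W[m][:,:2].astype(np.float32)
print("n",m.sum(),"z med",np.median(z[m]))
r=cv2.minAreaRect(p);print(r)
for lo,hi in((.045,.0625),(.0625,.07),(.07,.09)):
    q=W[sub&(z>lo)&(z<hi)]; print(lo,len(q),q.min(0) if len(q) else 0,q.max(0) if len(q) else 0)
ct=W[90:170,110:195].reshape(-1,3); h=ct[ct[:,2]>.1]; print("clamp",h.min(0),h.max(0))
np.set_printoptions(linewidth=250)
print((z[178:226:2,178:232:2]*1000).round().astype(int))
s=cv2.resize(cv2.imread("scene.png")[155:225,160:255],None,fx=6,fy=6,interpolation=cv2.INTER_CUBIC)
t=cv2.resize(im[172:230,172:240],None,fx=6,fy=6,interpolation=cv2.INTER_CUBIC)
o=np.zeros((780,600,3),np.uint8);o[:348,:408]=t;o[350:770,:570]=s
cv2.imwrite("pics/crop1.png",o[:,:600][:780])
# scaled to 600 tall
cv2.imwrite("pics/crop1.png",cv2.resize(o,(461,600)))
```

```text
n 1925 z med 0.06048279976426459
((0.5167105197906494, 0.17437520623207092), (0.13025930523872375, 0.14484870433807373), 2.5133278369903564)
0.045 1362 [0.4500389  0.09953321 0.04554626] [0.58415418 0.24699276 0.06249506]
0.0625 518 [0.4500081  0.1015902  0.06250546] [0.58361878 0.24503464 0.06996393]
0.07 45 [0.50217897 0.12018463 0.07018573] [0.56726684 0.22857985 0.08409044]
clamp [0.6372868  0.18551838 0.10034997] [0.83123315 0.33395221 0.34620778]
[[                  -1                    1                   -1                    0                   -2                   -2                    6                    1                   -1                   32                    4
                    -2                    0                   -3                    3                   -2                   -5                   29                   26                   23                   -6                    9
                    -5                    0                    0                    1                   -2]
 [                  -6                    4                    1     
[... 12494 characters left out ...]
                    0                   -3                   -1]
 [                   0                    1                   -2                   -2                   -2                    1                    1                    1                   -2                   -7                   -4
                    -7                    0                   -2                   -5                    1                   -3                   -4                    0                   -4                    3                   -5
                    -1                   -1                   -2                    2                    0]]<stdin>:13: RuntimeWarning: invalid value encountered in cast
```

View pics/crop1.png

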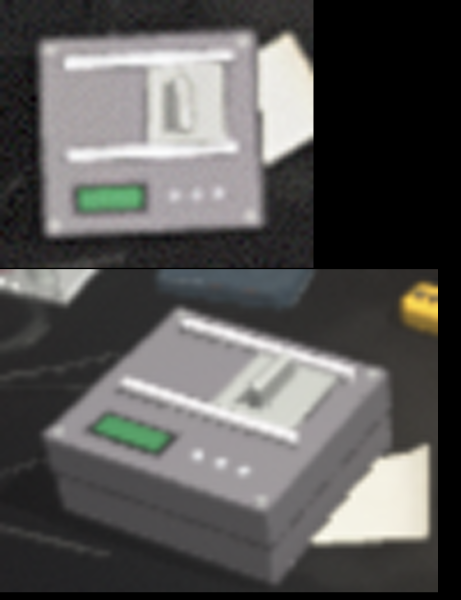

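The crop shows the shutter slightly ajar, its tab upright and just right of the box centre (crop (178,105)), yaw about +2.5°. I'll turn the tool so its x axis lies along the box's y, then approach the right (-y) side of the tab.

Emit:
arm_command(rows=[{"rot":[0,0,0.0215],"fingers":1},{"rot":[0,0,0.0215],"fingers":1},{"rot":[0,0,0.0215],"fingers":1},{"rot":[0,0,0.0215],"fingers":1},{"rot":[0,0,0.0215],"fingers":1},{"rot":[0,0,0.0215],"fingers":1},{"rot":[0,0,0.0215],"fingers":1},{"rot":[0,0,0.0215],"fingers":1}])

```text
schema error: expected keys delta_pos, rot, fingers
```

Emit:
arm_command(rows=[{"delta_pos":[-1,0.65,0.1]},{"delta_pos":[-1,0.65,0.1]},{"delta_pos":[-1,0.65,0.1]},{"delta_pos":[-1,0.65,0.1]},{"delta_pos":[-1,0.65,0.1]},{"delta_pos":[-1,0.65,0.1]},{"delta_pos":[-1,0.65,0.1]},{"delta_pos":[-1,0.65,0.1]},{"delta_pos":[-1,0.65,0.1]},{"delta_pos":[-1,0.65,0.1]},{"delta_pos":[-1,0.65,0.1]},{"delta_pos":[-1,0.65,0.1]},{"delta_pos":[-1,0.65,0.1]},{"delta_pos":[-1,0.65,0.1]},{"delta_pos":[-1,0.65,0.1]},{"delta_pos":[-1,0.65,0.1]},{"delta_pos":[-1,0.65,0.1]},{"delta_pos":[-1,0.65,0.1]},{"delta_pos":[-1,0.65,0.1]},{"delta_pos":[0,0,0]}])

```text
schema error: expected keys delta_pos, rot, fingers
```

Run:
```python
from h import *
from scipy.spatial.transform import Rotation as Ro
s=env.get_state(); q=s["orientation"]; M=Ro.from_quat(np.r_[q[1:],q[0]]).as_matrix()
print(s["clock"],s["tcp_pos"],M.round(3),s["wrist_force"],s["finger_gap"])
c=env.get_calibration("wrist"); R=np.array(c["R"]);t=np.array(c["t"])
print("cam pos",-R.T@t,"axis",R[2],c["mtx"])
im,d=env.read_camera("wrist"); cv2.imwrite("pics/w1.png",im)
# tab / well from first top cloud
W=np.load("top.npy"); sub=W[170:235,170:240].reshape(-1,3); tb=sub[sub[:,2]>.073]; print("tab",len(tb),tb.mean(0),np.ptp(tb,0))
```

```text
0.1 [0.24718086 0.51866232 0.23049286] [[-0.903  0.43  -0.001]
 [ 0.43   0.903 -0.001]
 [ 0.    -0.002 -1.   ]] [ 0.48785921 -0.34149699 -0.13942333] 0.08525348792652639
cam pos [0.1780426  0.55209315 0.37273822] axis [ 0.26879402 -0.1309462  -0.95425514] [[297.31863964   0.         250.46166241]
 [  0.         297.31863964 194.14481819]
 [  0.           0.           1.        ]]
tab 34 [0.53474286 0.15076934 0.07904371] [0.04633006 0.03771673 0.01102204]
```

View pics/w1.png

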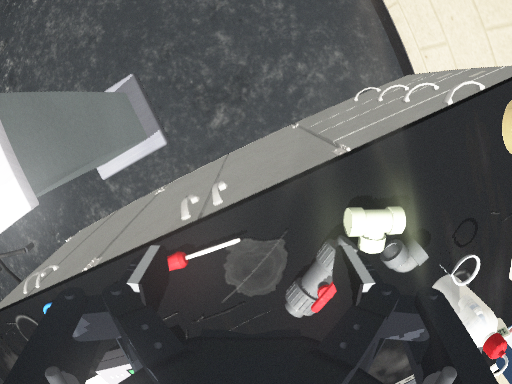

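The commands were refused because every row needs all three keys. The wrist image shows the start pose: bench with red screwdriver, fingers at the bottom. I'll resend.

Emit:
arm_command(rows=[{"delta_pos":[0,0,0],"rot":[0,0,0.0215],"fingers":1},{"delta_pos":[0,0,0],"rot":[0,0,0.0215],"fingers":1},{"delta_pos":[0,0,0],"rot":[0,0,0.0215],"fingers":1},{"delta_pos":[0,0,0],"rot":[0,0,0.0215],"fingers":1},{"delta_pos":[0,0,0],"rot":[0,0,0.0215],"fingers":1},{"delta_pos":[0,0,0],"rot":[0,0,0.0215],"fingers":1},{"delta_pos":[0,0,0],"rot":[0,0,0.0215],"fingers":1},{"delta_pos":[0,0,0],"rot":[0,0,0.0215],"fingers":1}])

```text
clock: 0.95
tcp_pos: [0.2473, 0.5189, 0.231]
orientation: [0.0, 0.693, 0.721, -0.0]
wrist_force: [-0.4, -0.6, 0.6]
finger_gap: 0.0
```

Emit:
arm_command(rows=[{"delta_pos":[-1,0.65,0.1],"rot":[0,0,0],"fingers":1},{"delta_pos":[-1,0.65,0.1],"rot":[0,0,0],"fingers":1},{"delta_pos":[-1,0.65,0.1],"rot":[0,0,0],"fingers":1},{"delta_pos":[-1,0.65,0.1],"rot":[0,0,0],"fingers":1},{"delta_pos":[-1,0.65,0.1],"rot":[0,0,0],"fingers":1},{"delta_pos":[-1,0.65,0.1],"rot":[0,0,0],"fingers":1},{"delta_pos":[-1,0.65,0.1],"rot":[0,0,0],"fingers":1},{"delta_pos":[-1,0.65,0.1],"rot":[0,0,0],"fingers":1},{"delta_pos":[-1,0.65,0.1],"rot":[0,0,0],"fingers":1},{"delta_pos":[-1,0.65,0.1],"rot":[0,0,0],"fingers":1},{"delta_pos":[-1,0.65,0.1],"rot":[0,0,0],"fingers":1},{"delta_pos":[-1,0.65,0.1],"rot":[0,0,0],"fingers":1},{"delta_pos":[-1,0.65,0.1],"rot":[0,0,0],"fingers":1},{"delta_pos":[-1,0.65,0.1],"rot":[0,0,0],"fingers":1},{"delta_pos":[-1,0.65,0.1],"rot":[0,0,0],"fingers":1},{"delta_pos":[-1,0.65,0.1],"rot":[0,0,0],"fingers":1},{"delta_pos":[-1,0.65,0.1],"rot":[0,0,0],"fingers":1},{"delta_pos":[-1,0.65,0.1],"rot":[0,0,0],"fingers":1},{"delta_pos":[-1,0.65,0.1],"rot":[0,0,0],"fingers":1},{"delta_pos":[0,0,0],"rot":[0,0,0],"fingers":1}])

```text
clock: 2.95
tcp_pos: [0.5127, 0.1486, 0.1926]
orientation: [0.0, 0.692, 0.722, -0.0]
wrist_force: [-0.5, 0.1, 0.1]
finger_gap: 0.0001
```

```bash
cat >> h.py <<'E'
from scipy.spatial.transform import Rotation as Ro
def st():
    s=env.get_state(); q=s["orientation"]; M=Ro.from_quat(np.r_[q[1:],q[0]]).as_matrix()
    print(s["clock"],"tcp",s["tcp_pos"].round(4),"toolx deg",np.degrees(np.arctan2(M[1,0],M[0,0])).round(2),"tilt",M[:2,2].round(4),"F",s["wrist_force"].round(2),"gap",round(s["finger_gap"],4))
    return s,M
def wrist():
    c=env.get_calibration("wrist"); im,d=env.read_camera("wrist"); return im,d,c
def ray(c,u,v,z):
    K=c["mtx"];R=np.array(c["R"]);t=np.array(c["t"])
    x=(u-K[0][2])/K[0][0];y=(v-K[1][2])/K[1][1];r=np.hypot(x,y)
    w=R.T@np.array([np.sin(r)*x/r,np.sin(r)*y/r,np.cos(r)]); o=-R.T@t
    return o+w*(z-o[2])/w[2]
E
python3 - <<'E'
from h import *
st(); im,d,c=wrist(); cv2.imwrite("pics/w2.png",im); np.savez("w2",**{k:np.array(v) for k,v in c.items()},d=d)
E
```

```text
2.95 tcp [0.5127 0.1486 0.1926] toolx deg 92.41 tilt [-0.0002 -0.0006] F [-0.5   0.13  0.06] gap 0.0001
```

View pics/w2.png

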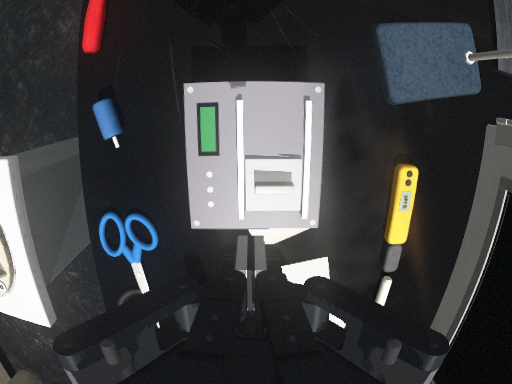

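The wrist view shows the box corners at (185,84), (325,83), (191,228) and (320,228). The plate spans (246–303, 158–212) and the tab is at about (274,188). Casting these.

Run:
```python
from h import *
z=np.load("w2.npz"); c={k:z[k] for k in("mtx","R","t")}
im=cv2.imread("pics/w2.png")
g=cv2.cvtColor(im,cv2.COLOR_BGR2GRAY)
print(g[150:220:1,268].tolist()); print(g[150:220:1,280].tolist())
C=[ray(c,*p,.06)[:2] for p in((185,84),(325,83),(320,228),(191,228))]
cen=np.mean(C,0); ax=(C[1]-C[0]+C[2]-C[3]); yaw=np.arctan2(ax[1],ax[0]); ay=C[0]-C[3]+C[1]-C[2]
print("centre",cen,"yaw",np.degrees(yaw),np.degrees(np.arctan2(-ay[0],ay[1])),np.linalg.norm(ax)/2,np.linalg.norm(ay)/2)
def body(p,yaw=np.radians(2.5)):
    d=p[:2]-cen; k,s=np.cos(yaw),np.sin(yaw); return (np.array([k*d[0]+s*d[1],-s*d[0]+k*d[1]])*1e3).round(1)
for n,p,h in(("railF",(240,160),.067),("railB",(307,160),.067),("plate far",(274,158),.0645),("plate near",(274,212),.0645),("plateL",(246,185),.0645),("plateR",(303,185),.0645),("tabtop",(274,188),.0795),("tabbase farside",(274,183),.0795),("tab nearside",(274,193),.0795)):
    print(n,body(ray(c,*p,h)))
cv2.imwrite("pics/w2c.png",cv2.resize(im[145:235,225:330],None,fx=6,fy=6,interpolation=cv2.INTER_CUBIC))
```

```text
[191, 191, 193, 193, 196, 191, 130, 128, 146, 227, 240, 239, 241, 242, 242, 241, 239, 239, 241, 241, 232, 170, 167, 168, 171, 175, 173, 174, 172, 170, 167, 151, 123, 123, 120, 143, 200, 235, 241, 244, 247, 250, 250, 246, 240, 243, 244, 243, 242, 243, 244, 244, 243, 242, 243, 245, 244, 244, 244, 246, 239, 211, 210, 210, 209, 212, 211, 212, 210, 209]
[190, 188, 191, 193, 128, 189, 145, 130, 137, 226, 241, 239, 240, 242, 241, 240, 239, 239, 242, 242, 236, 168, 165, 167, 172, 174, 172, 174, 174, 172, 167, 154, 124, 126, 123, 145, 203, 235, 241, 242, 245, 247, 248, 241, 234, 242, 242, 242, 242, 243, 243, 243, 243, 243, 243, 244, 244, 243, 244, 245, 235, 204, 213, 213, 212, 212, 211, 213, 213, 214]
centre [0.51603392 0.17432491] yaw 2.6615272351444195 2.7852497440705193 0.13073275019503655 0.14333282380189305
railF [-14.4  -0.2]
railB [47.5  0. ]
plate far [16.9  1.2]
plate near [ 18.  -52.1]
plateL [ -9.1 -24.7]
plateR [ 45.3 -24.7]
tabtop [ 16.2 -23.3]
tabbase farside [ 16.1 -18.7]
tab nearside [ 16.3 -28. ]
```

View pics/w2c.png

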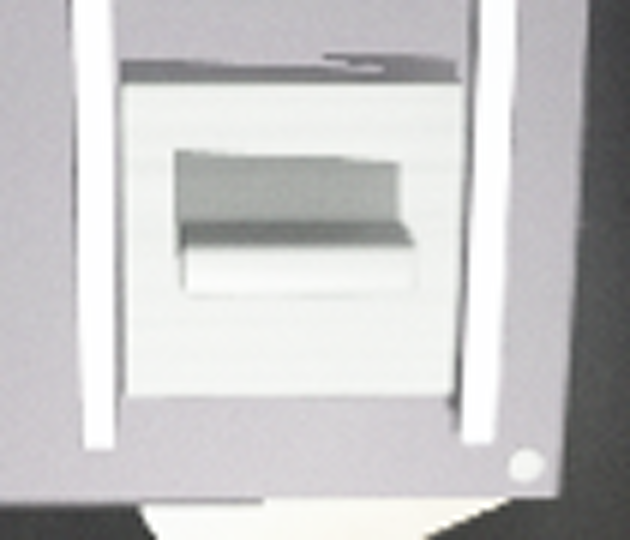

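Emit:
arm_command(rows=[{"delta_pos":[-0.61,0.55,0.5],"rot":[0,0,0.0003],"fingers":1},{"delta_pos":[-0.61,0.55,0.5],"rot":[0,0,0.0003],"fingers":1},{"delta_pos":[0,0,1],"rot":[0,0,0],"fingers":1},{"delta_pos":[0,0,1],"rot":[0,0,0],"fingers":1},{"delta_pos":[0,0,1],"rot":[0,0,0],"fingers":1},{"delta_pos":[0,0,1],"rot":[0,0,0],"fingers":1},{"delta_pos":[0,0,0.6],"rot":[0,0,0],"fingers":1},{"delta_pos":[0,0,0.5],"rot":[0,0,0],"fingers":1},{"delta_pos":[0,0,0],"rot":[0,0,0],"fingers":1},{"delta_pos":[0,0,0],"rot":[0,0,0],"fingers":1}])

```text
clock: 4.0
tcp_pos: [0.5348, 0.1273, 0.0716]
orientation: [0.0, 0.692, 0.722, 0.0]
wrist_force: [-0.7, -0.6, 0.7]
finger_gap: -0.0001
```

Emit:
arm_command(rows=[{"delta_pos":[0.3,0,0],"rot":[0,0,-0.0012],"fingers":1},{"delta_pos":[0.3,0,0],"rot":[0,0,0],"fingers":1},{"delta_pos":[0.3,0,0],"rot":[0,0,0],"fingers":1},{"delta_pos":[0.3,0,0],"rot":[0,0,0],"fingers":1},{"delta_pos":[0.3,0,0],"rot":[0,0,0],"fingers":1},{"delta_pos":[0.3,0,0],"rot":[0,0,0],"fingers":1},{"delta_pos":[0.3,0,0],"rot":[0,0,0],"fingers":1},{"delta_pos":[0.3,0,0],"rot":[0,0,0],"fingers":1},{"delta_pos":[0,0,0],"rot":[0,0,0],"fingers":1}])

```text
clock: 4.9
tcp_pos: [0.5318, 0.1762, 0.0711]
orientation: [-0.0, 0.689, 0.725, 0.0]
wrist_force: [-0.4, 0.4, -0.4]
finger_gap: 0.0001
```

Run:
```python
from h import *
st(); im,d,c=wrist(); st(); cv2.imwrite("pics/w3.png",im)
np.savez("w3",**{k:np.array(v) for k,v in c.items()},d=d)
```

```text
4.9 tcp [0.5318 0.1762 0.0711] toolx deg 92.87 tilt [-0.0005  0.0007] F [-0.44  0.36 -0.41] gap 0.0001
4.95 tcp [0.5317 0.1759 0.0711] toolx deg 92.86 tilt [-0.0007  0.0005] F [-0.32 -1.21 -0.59] gap 0.0001
```

View pics/w3.png

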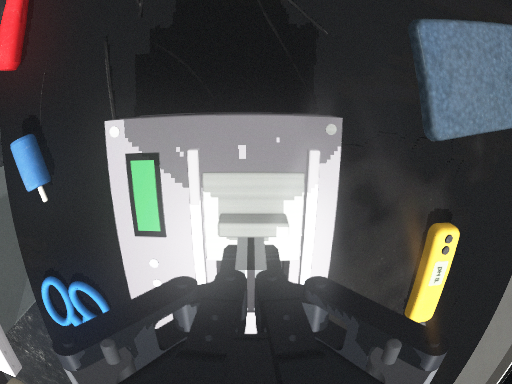

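The tab (250,225) is moving with the fingertips and the plate's far edge is at row ~173. I'll continue in small steps, watching the force for the stop.

Emit:
arm_command(rows=[{"delta_pos":[0.15,0,0],"rot":[0,0,0],"fingers":1},{"delta_pos":[0.15,0,0],"rot":[0,0,0],"fingers":1},{"delta_pos":[0.1,0,0],"rot":[0,0,0],"fingers":1},{"delta_pos":[0,0,0],"rot":[0,0,0],"fingers":1}])

```text
clock: 5.35
tcp_pos: [0.5315, 0.1834, 0.0712]
orientation: [-0.0, 0.689, 0.724, -0.0]
wrist_force: [-0.6, 0.5, -0.5]
finger_gap: 0.0003
```

Emit:
arm_command(rows=[{"delta_pos":[0.05,0,0],"rot":[0,0,0],"fingers":1},{"delta_pos":[0,0,0],"rot":[0,0,0],"fingers":1}])

```text
clock: 5.55
tcp_pos: [0.5316, 0.1842, 0.0712]
orientation: [-0.0, 0.69, 0.724, -0.0]
wrist_force: [-0.3, -0.8, -0.6]
finger_gap: -0.0001
```

Run:
```python
from h import *
st()
z=np.load("w3.npz"); c={k:z[k] for k in("mtx","R","t")}
print("far edge then",ray(c,255,173,.0645),"tab",ray(c,253,213,.0795),"corners",ray(c,106,120,.06),ray(c,342,118,.06))
```

```text
5.55 tcp [0.5316 0.1842 0.0712] toolx deg 92.81 tilt [-0.0001  0.0001] F [-0.31 -0.78 -0.62] gap -0.0001
far edge then [0.53182911 0.21767408 0.0645    ] tab [0.53154003 0.20141178 0.0795    ] corners [0.44805623 0.24376623 0.06      ] [0.57621046 0.24916105 0.06      ]
```

Emit:
arm_command(rows=[{"delta_pos":[0.05,0,0],"rot":[0,0,0],"fingers":1},{"delta_pos":[0,0,0],"rot":[0,0,0],"fingers":1}])

```text
clock: 5.75
tcp_pos: [0.5316, 0.1852, 0.0713]
orientation: [-0.0, 0.69, 0.724, -0.0]
wrist_force: [-0.3, -1.1, -0.3]
finger_gap: 0.0001
```

Emit:
arm_command(rows=[{"delta_pos":[0.05,0,0],"rot":[0,0,0],"fingers":1},{"delta_pos":[0,0,0],"rot":[0,0,0],"fingers":1}])

```text
clock: 5.95
tcp_pos: [0.5315, 0.1862, 0.0713]
orientation: [-0.0, 0.69, 0.724, -0.0]
wrist_force: [-0.3, -1.8, -0.6]
finger_gap: -0.0002
```

Emit:
arm_command(rows=[{"delta_pos":[0.05,0,0],"rot":[0,0,0],"fingers":1},{"delta_pos":[0,0,0],"rot":[0,0,0],"fingers":1}])

```text
clock: 6.15
tcp_pos: [0.5315, 0.1863, 0.0713]
orientation: [0.001, 0.69, 0.724, -0.001]
wrist_force: [-1.1, -5.5, -0.2]
finger_gap: -0.0001
```

Emit:
arm_command(rows=[{"delta_pos":[0,0,0],"rot":[0,0,0],"fingers":1}])

```text
clock: 6.25
tcp_pos: [0.5315, 0.1863, 0.0713]
orientation: [0.001, 0.69, 0.724, -0.001]
wrist_force: [-0.6, -4.1, -0.0]
finger_gap: 0.0
```

The stop is felt at 4–5 N, so the shutter is fully open. Next I'll back off to above the well and descend.

Emit:
arm_command(rows=[{"delta_pos":[-0.7,0.0,0],"rot":[0,0,0],"fingers":1},{"delta_pos":[-0.7,0.05,0],"rot":[0,0,0],"fingers":1},{"delta_pos":[-0.7,0,0],"rot":[0,0,0],"fingers":1},{"delta_pos":[0,0,0],"rot":[0,0,0],"fingers":1},{"delta_pos":[0,0,0],"rot":[0,0,0],"fingers":1}])

```text
clock: 6.75
tcp_pos: [0.5348, 0.1447, 0.0714]
orientation: [-0.0, 0.69, 0.724, 0.0]
wrist_force: [0.0, -0.5, -0.3]
finger_gap: 0.0002
```

Run:
```python
from h import *
st(); im,d=env.read_camera("wrist"); cv2.imwrite("pics/w4.png",im); im,d,W=cloud("top")
t=cv2.resize(im[160:240,160:250],None,fx=6,fy=6,interpolation=cv2.INTER_CUBIC); cv2.imwrite("pics/t4.png",t)
```

```text
6.75 tcp [0.5348 0.1447 0.0714] toolx deg 92.72 tilt [0.0002 0.0007] F [ 0.05 -0.48 -0.32] gap 0.0002
```

View pics/w4.png

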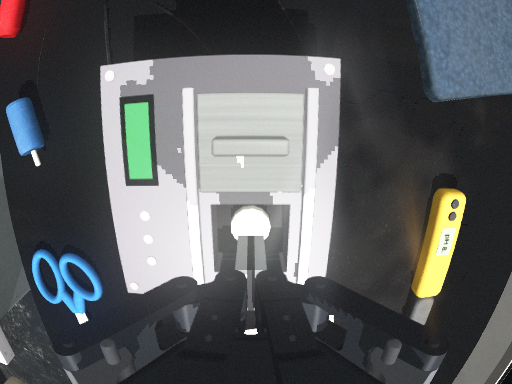

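The well is clear, and the white key at (251,222) is directly below the fingertips and centred between the well walls (205–293). Descending.

Emit:
arm_command(rows=[{"delta_pos":[0,0,0.4],"rot":[0,0,0],"fingers":1},{"delta_pos":[0,0,0.5],"rot":[0,0,0],"fingers":1},{"delta_pos":[0,0,0.4],"rot":[0,0,0],"fingers":1},{"delta_pos":[0,0,0],"rot":[0,0,0],"fingers":1}])

```text
clock: 7.25
tcp_pos: [0.5331, 0.1453, 0.0433]
orientation: [-0.001, 0.689, 0.724, -0.001]
wrist_force: [-0.5, 0.1, -0.8]
finger_gap: -0.0004
```

Emit:
arm_command(rows=[{"delta_pos":[0,0,0.1],"rot":[0,0,0],"fingers":1},{"delta_pos":[0,0,0.1],"rot":[0,0,0],"fingers":1},{"delta_pos":[0,0,0.1],"rot":[0,0,0],"fingers":1},{"delta_pos":[0,0,0],"rot":[0,0,0],"fingers":1}])

```text
clock: 7.65
tcp_pos: [0.5347, 0.1454, 0.0396]
orientation: [0.0, 0.69, 0.724, 0.0]
wrist_force: [-1.0, 1.0, 4.2]
finger_gap: -0.0002
```

Emit:
arm_command(rows=[{"delta_pos":[0,0,0.08],"rot":[0,0,0],"fingers":1},{"delta_pos":[0,0,0],"rot":[0,0,0],"fingers":1}])

```text
clock: 7.85
tcp_pos: [0.5347, 0.1454, 0.038]
orientation: [0.0, 0.69, 0.724, 0.0]
wrist_force: [-1.7, 0.2, 5.0]
finger_gap: -0.0001
```

Emit:
arm_command(rows=[{"delta_pos":[0,0,0.07],"rot":[0,0,0],"fingers":1},{"delta_pos":[0,0,0],"rot":[0,0,0],"fingers":1}])

```text
clock: 8.05
tcp_pos: [0.5348, 0.1454, 0.037]
orientation: [0.0, 0.69, 0.724, 0.0]
wrist_force: [-2.7, 0.1, 8.3]
finger_gap: 0.0003
```

Emit:
arm_command(rows=[{"delta_pos":[0,0,0.05],"rot":[0,0,0],"fingers":1},{"delta_pos":[0,0,0],"rot":[0,0,0],"fingers":1}])

```text
clock: 8.25
tcp_pos: [0.5348, 0.1454, 0.0369]
orientation: [0.0, 0.69, 0.724, 0.0]
wrist_force: [-5.3, 0.4, 15.4]
finger_gap: 0.0002
```

The key bottomed: 15 N with no further travel at z = 0.037. Now I'll retract and go over the tab to its far side.

Emit:
arm_command(rows=[{"delta_pos":[0,0,-0.4],"rot":[0,0,0],"fingers":1},{"delta_pos":[0,0,-0.8],"rot":[0,0,0],"fingers":1},{"delta_pos":[0,0,-1],"rot":[0,0,0],"fingers":1},{"delta_pos":[0,0,-1],"rot":[0,0,0],"fingers":1},{"delta_pos":[0,0,-0.3],"rot":[0,0,0],"fingers":1},{"delta_pos":[0.6,0,0],"rot":[0,0,0],"fingers":1},{"delta_pos":[0.9,0,0],"rot":[0,0,0],"fingers":1},{"delta_pos":[0.9,0,0],"rot":[0,0,0],"fingers":1},{"delta_pos":[0.9,0,0],"rot":[0,0,0],"fingers":1},{"delta_pos":[0.75,0,0],"rot":[0,0,0],"fingers":1},{"delta_pos":[0,0,0],"rot":[0,0,0],"fingers":1}])

```text
clock: 9.35
tcp_pos: [0.5298, 0.2282, 0.1041]
orientation: [-0.001, 0.689, 0.725, -0.0]
wrist_force: [0.1, -0.0, 0.0]
finger_gap: 0.0
```

Run:
```python
from h import *
st(); im,d,W=cloud("scene"); t=cv2.resize(im[120:250,140:290],None,fx=4,fy=4,interpolation=cv2.INTER_CUBIC); cv2.imwrite("pics/s5.png",t)
```

```text
9.35 tcp [0.5298 0.2282 0.1041] toolx deg 92.96 tilt [-0.0014  0.0001] F [ 0.08 -0.03  0.02] gap 0.0
```

View pics/s5.png

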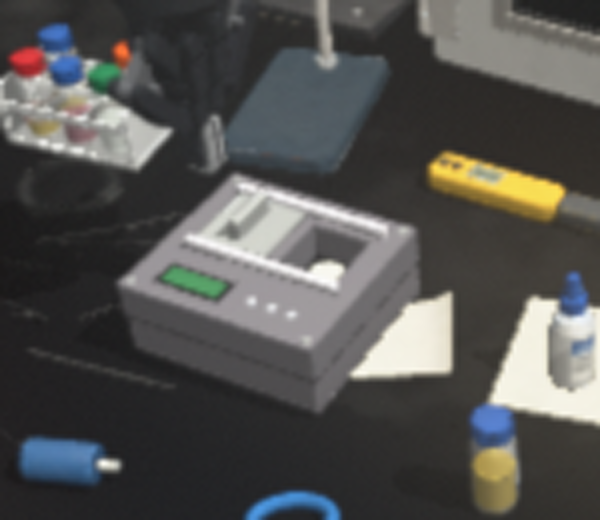

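The scene view shows the shutter open, the key (325,270) back up, and the fingertips behind the tab. Now lower and push it shut.

Emit:
arm_command(rows=[{"delta_pos":[0,0,0.6],"rot":[0,0,0],"fingers":1},{"delta_pos":[0,0,0.6],"rot":[0,0,0],"fingers":1},{"delta_pos":[0,0,0.45],"rot":[0,0,0],"fingers":1},{"delta_pos":[0,0,0],"rot":[0,0,0],"fingers":1},{"delta_pos":[-0.3,0,0],"rot":[0,0,0],"fingers":1},{"delta_pos":[-0.3,0,0],"rot":[0,0,0],"fingers":1},{"delta_pos":[-0.3,0,0],"rot":[0,0,0],"fingers":1},{"delta_pos":[-0.3,0,0],"rot":[0,0,0],"fingers":1},{"delta_pos":[-0.3,0,0],"rot":[0,0,0],"fingers":1},{"delta_pos":[-0.3,0,0],"rot":[0,0,0],"fingers":1},{"delta_pos":[-0.3,0,0],"rot":[0,0,0],"fingers":1},{"delta_pos":[-0.3,0,0],"rot":[0,0,0],"fingers":1},{"delta_pos":[-0.3,0,0],"rot":[0,0,0],"fingers":1},{"delta_pos":[-0.3,0,0],"rot":[0,0,0],"fingers":1},{"delta_pos":[0,0,0],"rot":[0,0,0],"fingers":1}])

```text
clock: 10.9
tcp_pos: [0.5336, 0.1653, 0.0723]
orientation: [0.0, 0.69, 0.724, -0.0]
wrist_force: [0.2, -0.7, 0.2]
finger_gap: 0.0001
```

Emit:
arm_command(rows=[{"delta_pos":[-0.1,0,0],"rot":[0,0,0],"fingers":1},{"delta_pos":[-0.1,0,0],"rot":[0,0,0],"fingers":1},{"delta_pos":[0,0,0],"rot":[0,0,0],"fingers":1}])

```text
clock: 11.2
tcp_pos: [0.5337, 0.1621, 0.0722]
orientation: [0.0, 0.69, 0.724, -0.0]
wrist_force: [-0.2, -0.9, 0.9]
finger_gap: -0.0004
```

Emit:
arm_command(rows=[{"delta_pos":[-0.05,0,0],"rot":[0,0,0],"fingers":1},{"delta_pos":[0,0,0],"rot":[0,0,0],"fingers":1},{"delta_pos":[0,0,0],"rot":[0,0,0],"fingers":1}])

```text
clock: 11.5
tcp_pos: [0.5337, 0.1613, 0.0722]
orientation: [-0.0, 0.69, 0.724, -0.0]
wrist_force: [-0.1, 1.0, 0.3]
finger_gap: 0.0
```

Emit:
arm_command(rows=[{"delta_pos":[-0.05,0,0],"rot":[0,0,0],"fingers":1},{"delta_pos":[0,0,0],"rot":[0,0,0],"fingers":1},{"delta_pos":[0,0,0],"rot":[0,0,0],"fingers":1}])

```text
clock: 11.8
tcp_pos: [0.5338, 0.1603, 0.0722]
orientation: [-0.0, 0.69, 0.724, -0.0]
wrist_force: [-0.4, 0.1, -0.3]
finger_gap: 0.0003
```

Emit:
arm_command(rows=[{"delta_pos":[-0.05,0,0],"rot":[0,0,0],"fingers":1},{"delta_pos":[0,0,0],"rot":[0,0,0],"fingers":1},{"delta_pos":[0,0,0],"rot":[0,0,0],"fingers":1}])

```text
clock: 12.1
tcp_pos: [0.5338, 0.1601, 0.0723]
orientation: [-0.001, 0.689, 0.724, 0.001]
wrist_force: [0.6, 6.0, -0.9]
finger_gap: 0.0004
```

Emit:
arm_command(rows=[{"delta_pos":[-0.03,0,0],"rot":[0,0,0],"fingers":1},{"delta_pos":[0,0,0],"rot":[0,0,0],"fingers":1},{"delta_pos":[0,0,0],"rot":[0,0,0],"fingers":1}])

```text
clock: 12.4
tcp_pos: [0.5338, 0.1599, 0.0723]
orientation: [-0.001, 0.689, 0.725, 0.001]
wrist_force: [-0.3, 7.2, -1.3]
finger_gap: 0.0004
```

The shut stop is felt at 6–7 N, exactly where expected (0.160). I'll back off, rise and check.

Emit:
arm_command(rows=[{"delta_pos":[0.4,0,0],"rot":[0,0,0],"fingers":1},{"delta_pos":[0,0,-0.8],"rot":[0,0,0],"fingers":1},{"delta_pos":[0,0,-1],"rot":[0,0,0],"fingers":1},{"delta_pos":[0,0,-1],"rot":[0,0,0],"fingers":1},{"delta_pos":[0,0,-1],"rot":[0,0,0],"fingers":1},{"delta_pos":[0,-1,-1],"rot":[0,0,0],"fingers":1},{"delta_pos":[0,-1,-1],"rot":[0,0,0],"fingers":1},{"delta_pos":[0,-1,0],"rot":[0,0,0],"fingers":1},{"delta_pos":[0,0,0],"rot":[0,0,0],"fingers":1},{"delta_pos":[0,0,0],"rot":[0,0,0],"fingers":1}])

```text
clock: 13.4
tcp_pos: [0.474, 0.1636, 0.1886]
orientation: [0.001, 0.69, 0.724, 0.0]
wrist_force: [0.6, 0.8, -0.2]
finger_gap: 0.0004
```

Run:
```python
from h import *
st(); im,d,c=wrist(); cv2.imwrite("pics/w6.png",im); np.savez("w6",**{k:np.array(v) for k,v in c.items()})
im,d,W=cloud("top"); a=cv2.imread("top.png"); 
S=W[170:235,170:240].reshape(-1,3); print(cv2.minAreaRect(S[(S[:,2]>.045)&(S[:,2]<.09)][:,:2].astype(np.float32)))
```

```text
13.4 tcp [0.474  0.1636 0.1886] toolx deg 92.81 tilt [ 0.0013 -0.0006] F [ 0.6   0.77 -0.22] gap 0.0004
((0.5176153779029846, 0.1565529704093933), (0.13038410246372223, 0.10908061265945435), 3.1032092571258545)
```

View pics/w6.png

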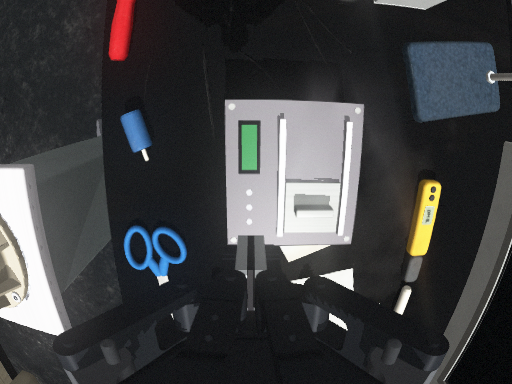

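The view shows the shutter plate at rows ~181–233 with the tab at (314,211), and nothing else disturbed. I'll verify the numbers, then hand in.

Run:
```python
from h import *
z=np.load("w6.npz"); c={k:z[k] for k in("mtx","R","t")}
C=[ray(c,*p,.06)[:2] for p in((225,101),(363,104),(351,245),(227,245))]
cen=np.mean(C,0);print("box centre",cen, "was .516 .1743"); k,s=np.cos(np.radians(2.7)),np.sin(np.radians(2.7))
for p in((312,181),(312,233)):
    d=ray(c,*p,.0645)[:2]-cen; print("plate edge body y mm",(-s*d[0]+k*d[1])*1e3)
g=cv2.cvtColor(cv2.imread("pics/w6.png"),cv2.COLOR_BGR2GRAY); print(g[172:188,300].tolist(),g[226:240,300].tolist())
env.hand_in()
```

```text
box centre [0.51486849 0.17347678] was .516 .1743
plate edge body y mm -1.9364391110815584
plate edge body y mm -55.646127866195755
[195, 197, 198, 197, 198, 195, 190, 138, 139, 135, 158, 227, 239, 239, 240, 242] [244, 245, 246, 245, 245, 248, 227, 209, 206, 206, 209, 210, 208, 207]
the job is handed in; nothing more can be done
```

I reset the controller in the order asked and handed the job in at about 13.5 s of the 46 s allowed.

- **Shutter open:** I pushed it by the tab until it hit the open stop, which I felt at 4–5 N. The wrist picture showed the well fully clear.
- **Key pressed:** with the fingers shut I pressed it until it stopped moving at z = 0.037 m with 15 N on the wrist. That is the bottomed height. A scene picture after I withdrew showed the key back up.
- **Shutter shut:** I pushed from the other side of the tab until the shut stop, felt at 6–7 N and within 1 mm of where I had worked out it should be.

**Last checks**
- The wrist picture put the plate edges at body y -2 and -56 mm. Fully shut should be -4 and -56 mm, so this agrees to within my hand-read pixels.
- The box centre in the wrist view came out about 1 mm from the first measurement, within the calibration error.
- One check was of no use: the final depth-based box fit from the top camera gave a width of 109 mm instead of 144 mm. I took this to be the arm blocking part of the view.
- The small items in the final wrist view looked undisturbed. I did not look at the open box again at the end, but the arm never went near it.

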